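# Swap the stores in the spring-lidded vegetable bin

### The job

Open the vegetable bin by its handle, set every vegetable or fruit that is in it on the big chopping board, and put the garlic from the cork mat into the bin; then shut the lid fully. The lid has a strong snap spring that throws it both ways, so keep hold of the handle all the way up and all the way down and let the lid move slowly: it must never fly open or snap shut. Do not knock over or push away the salt shaker or the jam jar.

Things in the scene. Friction and masses are not known exactly. Their poses are not given: they have to be found in the camera images.
- lid (a joint): angle of the lid, rad: 0 = shut, grows as the handle goes up and back, 1.62 = stop, fully open. Snap spring: below about 1.0 rad it pulls the lid shut, above that it pushes it to the stop, where it stays by itself; at most about 5 N at the handle. Let go well short of an end, the lid flies at 2 rad/s and more; keep it under 1 rad/s. Within 0.05 rad of either end it may be released
- lid_hinge (a point): middle of the lid's hinge line, at the rear (+x side) top edge of the bin, 50 mm above the worktop; the axes are those of the lid, which turn with it: y = along the hinge line, and with the lid shut they equal the bin's axes
- lid_handle (a point): middle of the handle: round steel bar, 12 mm thick, 110 mm long, parallel to the hinge, level with the lid's top; 48 mm from its centre to the lid's front face (room for a finger). Axes as lid_hinge. At lid angle a it lies from the hinge, in the bin's axes, at x = -0.223 cos a + 0.032 sin a, z = 0.223 sin a + 0.032 cos a (m). The bar may turn between the fingers
- bin: wooden vegetable bin with green lid, fixed to the worktop. Inside 160 (x) x 300 (y) mm, walls 6 mm, floor 6 mm above the worktop, rim 50 mm above the worktop; the lid is a shell with a 32 mm skirt, so the lid, when open, stands behind the bin up to 280 mm high. Origin: centre of its underside; x points from the handle side to the hinge side, z up
- board: big wooden chopping board, fixed, 210 (x) x 300 (y) x 22 mm high; origin: centre of its underside; z up
- mat: thin cork mat, fixed, 150 (x) x 240 (y) x 3 mm high, on which the garlic stands at first; origin: centre of its underside
- onion_center (a point): centre (half-way up) of the brown onion, about 61 mm across, 64 mm high with its tip; may be absent
- tomato_center (a point): centre (half-way up) of the red tomato, about 63 mm across, 66 mm high; may be absent
- lemon_center (a point): centre of the yellow lemon, 75 mm long (along its own x) and 54 mm thick; may be absent
- garlic_a_center (a point): centre (half-way up) of a garlic bulb, 48 mm across, 50 mm high; may be absent
- garlic_b_center (a point): centre (half-way up) of another garlic bulb, 48 mm across, 50 mm high; may be absent
- salt_shaker_center (a point): centre of the salt shaker, 44 mm across, 90 mm high; leave alone
- jam_jar_center (a point): centre of the jam jar, 68 mm across, 84 mm high; leave alone

How it is judged (in metres and radians):
On the way, in this order (a step that is already met when the one before it is completed fails the run):
1. the lid is open against its stop, and stays there (value of joint lid above 1.52 rad), for 0.3 s.
2. every vegetable and fruit lies on the big board and the garlic lies in the bin, the lid still open (x of onion_center in the frame of board between -0.105 and 0.105 m and y of onion_center in the frame of board between -0.15 and 0.15 m and z of onion_center in the frame of board between 0.03 and 0.085 m and linear speed of each of onion, tomato, lemon, garlic_a, garlic_b below 0.03 m/s and x of tomato_center in the frame of board between -0.105 and 0.105 m and y of tomato_center in the frame of board between -0.15 and 0.15 m and z of tomato_center in the frame of board between 0.03 and 0.085 m and x of lemon_center in the frame of board between -0.105 and 0.105 m and y of lemon_center in the frame of board between -0.15 and 0.15 m and z of lemon_center in the frame of board between 0.03 and 0.085 m and x of garlic_a_center in the frame of bin between -0.08 and 0.08 m and y of garlic_a_center in the frame of bin between -0.15 and 0.15 m and z of garlic_a_center in the frame of bin between 0 and 0.065 m and x of garlic_b_center in the frame of bin between -0.08 and 0.08 m and y of garlic_b_center in the frame of bin between -0.15 and 0.15 m and z of garlic_b_center in the frame of bin between 0 and 0.065 m and value of joint lid above 1.2 rad), for 0.2 s.
3. the lid is shut (value of joint lid below 0.04 rad), for 0.2 s.
At the end, for the whole second after the job is handed in: The lid is shut (within 0.04 rad) and still; the centre of each onion, tomato and lemon present is over the big board (within its edges) and it rests there; each garlic bulb present rests inside the bin (x of onion_center in the frame of board between -0.105 and 0.105 m and y of onion_center in the frame of board between -0.15 and 0.15 m and z of onion_center in the frame of board between 0.03 and 0.085 m and linear speed of each of onion, tomato, lemon, garlic_a, garlic_b below 0.03 m/s and x of tomato_center in the frame of board between -0.105 and 0.105 m and y of tomato_center in the frame of board between -0.15 and 0.15 m and z of tomato_center in the frame of board between 0.03 and 0.085 m and x of lemon_center in the frame of board between -0.105 and 0.105 m and y of lemon_center in the frame of board between -0.15 and 0.15 m and z of lemon_center in the frame of board between 0.03 and 0.085 m and x of garlic_a_center in the frame of bin between -0.08 and 0.08 m and y of garlic_a_center in the frame of bin between -0.15 and 0.15 m and z of garlic_a_center in the frame of bin between 0 and 0.065 m and x of garlic_b_center in the frame of bin between -0.08 and 0.08 m and y of garlic_b_center in the frame of bin between -0.15 and 0.15 m and z of garlic_b_center in the frame of bin between 0 and 0.065 m and value of joint lid below 0.04 rad and velocity of joint lid between -0.1 and 0.1 rad/s); the robot touches nothing.
It fails at once if the lid snaps: it turns faster than 1.8 rad/s either way (velocity of joint lid above 1.8 rad/s or velocity of joint lid below -1.8 rad/s).
It fails at once if the salt shaker or the jam jar is knocked over or pushed more than 6 cm away (angle between any of salt_shaker_center, jam_jar_center's own z axis and vertical above 0.7 rad or distance of any of salt_shaker_center, jam_jar_center from where it was at the start of the episode above 0.06 m).
Of onion, tomato, lemon only 2 to 3 are there at a start; the rules pass over those that are not, and their reading is None.
Of garlic_a, garlic_b only 1 to 2 are there at a start; the rules pass over those that are not, and their reading is None.
At some moment in a run one of garlic_a, garlic_b may be knocked a few centimetres aside while the robot is not near it.
It also fails if it takes over 208 s, if anything falls off the work surface, if the arm or the gripper's body presses on something with over 40 N, if the wrist force passes 120 N, or if a joint passes its speed limit or range.

### The arm

A 6-joint arm with a two-finger parallel gripper is mounted at the origin on a cart in front of the work surface, level with it; the furniture and walls round the work are solid. World frame = base frame: x ahead of the robot, y to its left, z up, the work surface at z = 0. Lengths are in mm, angles in rad, forces in N, time in s.
With the tool pointing down it reaches from about 275 to 1000 mm from the base axis. Payload 8.4 kg.
Tool frame: the origin (TCP) lies on the mounting face of the last link; the fingertips stand 173 mm ahead of it and the grasp point (between the pads) lies 155 mm ahead of it; z points along the fingers, y is the direction in which the jaws open and shut (so a half turn about z gives the same grasp; the last joint's range is limited). The gripper opens to 85 mm and grips with 20 to 120 N. Pads are 22 mm wide; open, the fingers measure 114 mm over their backs; the gripper's body (76 mm by 85 mm) begins 54 mm behind the grasp point. The pads swing forward as they close: fully open they stand 13 mm farther back than shut.
Start: joints at [-1.106, 0.353, 1.633, -0, 1.155, -0.002], TCP at [281.269, -558.137, 404.681] pointing down, gripper open.
Joint ranges: [-2.63, 2.63], [-0.92, 2.1], [0.06, 2.66], [-1.3, 4.44], [0, 2.69], [-3.02, 3.02]. Speed limits (rad/s): [2.22, 2.22, 2.79, 3.14, 3.14, 3.14].

### API

Orientations are given as [roll, pitch, yaw] about the fixed x, y, z axes, in that order (R = Rz(yaw) Ry(pitch) Rx(roll)).
In Python, from rig import readout, imaging, ticket gives the robot as it stands.
- The arm moves only by the tool step_arm, never from a script. Its argument "deltas" is a list of rows, each an object with "translation": the shift along the tool's x, y, z in cm, a list of three; "rot": the turn, a rotation vector about the tool's x, y, z in rad, a list of three. In form: [{"translation": [x, y, z], "rot": [rx, ry, rz]}, ...]. A call has 1 to 8 rows; each row is the pose to reach, as a shift and turn from the pose commanded when the call began, along the tool's axes at that moment; what a row does not reach only later rows make up. A row lasts 1/8 s, in which the tool goes at most 62.5 mm and 10.7 degrees, less where a joint would pass 70% of its speed; a pose out of reach is approached as far as the arm can. A call with a gripper value outside its range is refused whole. "grip" is the closure in counts, from 0 (fully open) to 255 (shut), set as the call begins (left out, the last holds). The fingers move at their own pace and stop on an object; "squeeze" is the grip in N (left out, the last holds). Time passes only in rows, so rows that repeat a pose let the fingers close. It gives the time, the measured TCP pose, the force and the opening at its end, in the units of the state.
- readout.sense(): the state, without advancing time (a new reading comes with each control period).
- imaging.grab_frame(name): name is "scene" or "top" or "wrist"; returns a dict with "image" (420x560x3 uint8, red, green, blue), "camera_matrix" (3x3 intrinsics, pixels), "world_to_cam" (4x4, takes a point from world to camera coordinates). Camera axes: x right, y up, looking along -z (the intrinsics and any distortion apply to the point x, -y, -z); pixel columns grow to the right and rows downward; lengths in mm; the calibration is good to about 2 mm. A picture is of the moment at which its call begins. There is no depth.
- ticket.sign_off(): hands the job in, once; it reports no verdict.
The state is a dict: "clock": time; "qpos": joint angles; "qvel": joint speeds; "joint_efforts": joint torques, N m; "eef_pos": TCP position; "tcp_rot": TCP orientation; "contact_force": force on the tool from outside, world axes, zero at the start; "wrist_torque": the same for the moment, N m; "opening": opening from 0.0 (shut) to 1.0 (fully open).
Only numpy, scipy, OpenCV 4.12 (cv2) and the standard library are available. Lean on these libraries where they do the work, as an engineer would, in place of code of your own. Each camera call takes 0.05 s, during which the arm holds its last target.

## Working session

There is one attempt and no reset: what is moved stays moved. The work goes in short steps, Python scripts to look and compute and a tool call to move; the robot and the scene stay as the last step left them, time stands still between calls to the robot, and variables do not carry over. Pictures are saved under pics/ and viewed, and the job is handed in when it is done.

Besides the shell and the picture viewer there is one more tool, called after ">>>" as a command line: name --argument value ..., lists and objects as JSON in quotes. step_arm: Moves the arm, as the interface text tells. Its arguments: {"type":"object","properties":{"deltas":{"type":"array","items":{"type":"object","properties":{"translation":{"type":"array","items":{"type":"number"}},"rot":{"type":"array","items":{"type":"number"}}}}},"grip":{"type":"number"},"squeeze":{"type":"number"}},"required":["deltas"]}

```bash
ls; mkdir -p pics
cat > h.py <<'E'
import numpy as np, cv2
from scipy.spatial.transform import Rotation as R
from rig import readout, imaging, ticket
def grab(name,fn):
    f=imaging.grab_frame(name); cv2.imwrite('pics/'+fn,f['image'][:,:,::-1]); np.savez('pics/'+fn[:-4]+'.npz',**{k:np.array(f[k]) for k in ('image','camera_matrix','world_to_cam')}); return f
def load(fn): return dict(np.load('pics/'+fn+'.npz'))
def ray(f,u,v):
    K=f['camera_matrix'];W=f['world_to_cam']
    d=np.linalg.solve(K,[u,v,1.]); d=np.array([d[0],-d[1],-d[2]])
    Rm=W[:3,:3]; return -Rm.T@W[:3,3], Rm.T@d
def onz(f,u,v,z):
    o,d=ray(f,u,v); return o+d*(z-o[2])/d[2]
def proj(f,p):
    c=f['world_to_cam'][:3,:3]@np.array(p,float)+f['world_to_cam'][:3,3]
    q=f['camera_matrix']@np.array([c[0],-c[1],-c[2]]); return q[:2]/q[2]
def tri(f1,p1,f2,p2):
    o1,d1=ray(f1,*p1);o2,d2=ray(f2,*p2)
    A=np.c_[d1,-d2]; t=np.linalg.lstsq(A,o2-o1,rcond=None)[0]
    a=o1+t[0]*d1;b=o2+t[1]*d2; return (a+b)/2,np.linalg.norm(a-b)
def st():
    s=readout.sense(); return s
E
python3 - <<'E'
from h import *
s=st(); print(s)
for n in ('scene','top','wrist'):
    f=grab(n,n+'0.png'); print(n,f['camera_matrix'].tolist(),np.round(f['world_to_cam'],3).tolist(), f.keys())
E
```

```text
pics
{'clock': 0.0, 'qpos': array([-1.10638087e+00,  3.53645821e-01,  1.63413071e+00, -3.38995743e-05,
        1.15521122e+00, -2.39533586e-03]), 'qvel': array([ 0.0008185 ,  0.00104706,  0.00088116, -0.00028598,  0.00060655,
        0.00053005]), 'joint_efforts': array([-3.73067640e-03, -6.05265856e+01, -3.42070198e+01, -1.21592534e-04,
        9.34201613e-03,  3.44834689e-05]), 'eef_pos': array([ 281.16760297, -557.92015854,  403.96443831]), 'tcp_rot': array([-3.14019749e+00,  2.76531299e-05,  4.66824517e-01]), 'contact_force': array([-0.01652337,  0.24134657, -0.01591243]), 'wrist_torque': array([-0.00757752,  0.01314446,  0.05761969]), 'opening': 0.9998189173225435}
scene [[495.66155338574123, 0.0, 274.38254412772676], [0.0, 495.66155338574123, 201.54639588910618], [0.0, 0.0, 1.0]] [[0.665, -0.747, -0.002, -344.15], [0.321, 0.283, 0.904, -262.297], [-0.675, -0.602, 0.428, -1007.867], [0.0, 0.0, 0.0, 1.0]] dict_keys(['image', 'camera_matrix', 'world_to_cam'])
top [[452.82552778965334, 0.0, 275.9276419345684], [0.0, 452.82552778965334, 207.75072308064364], [0.0, 0.0, 1.0]] [[0.016, -1.0, -0.0, 38.15], [0.991, 0.016, 0.136, -598.397], [-0.136, -0.003, 0.991, -1162.076], [0.0, 0.0, 0.0, 1.0]] dict_keys(['image', 'camera_matrix', 'world_to_cam'])
wrist [[371.32855352791915, 0.0, 279.50315500273416], [0.0, 371.32855352791915, 207.16824569713586], [0.0, 0.0, 1.0]] [[0.451, -0.892, -0.001, -623.964], [0.85, 0.43, -0.303, 40.374], [0.271, 0.136, 0.953, -379.799], [0.0, 0.0, 0.0, 1.0]] dict_keys(['image', 'camera_matrix', 'world_to_cam'])
```

View pics/top0.png

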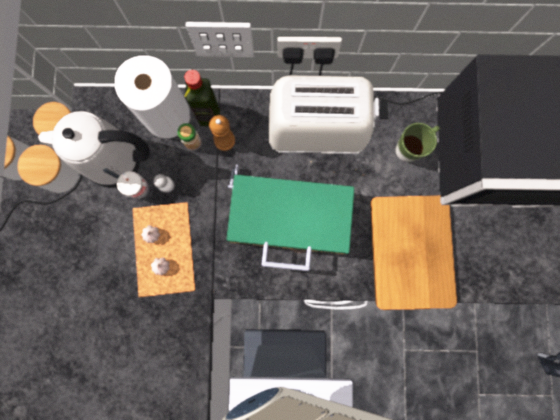

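View pics/scene0.png

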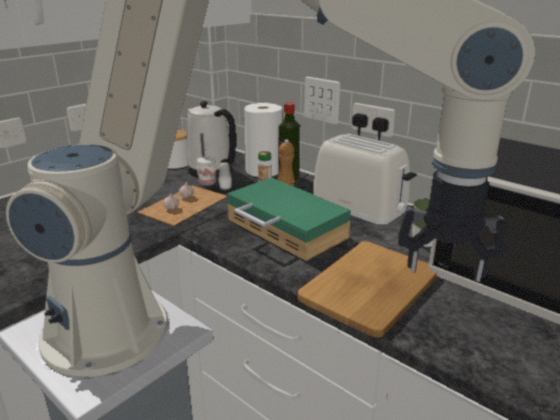

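```bash
cat > m.py <<'E'
from h import *
f=load('top0'); im=f['image']; hsv=cv2.cvtColor(im,cv2.COLOR_RGB2HSV)
def rect(lo,hi,z,roi):
    m=cv2.inRange(hsv,np.array(lo),np.array(hi)); k=np.zeros_like(m); x0,y0,x1,y1=roi; k[y0:y1,x0:x1]=m[y0:y1,x0:x1]
    k=cv2.morphologyEx(k,cv2.MORPH_OPEN,np.ones((3,3)))
    c=max(cv2.findContours(k,cv2.RETR_EXTERNAL,cv2.CHAIN_APPROX_NONE)[0],key=cv2.contourArea)
    w=np.array([onz(f,*p[0],z)[:2] for p in c],np.float32)
    r=cv2.minAreaRect(w); print(r, cv2.contourArea(c)); return r
print('lid');rect((70,80,40),(90,255,255),82,(200,150,380,290))
print('board');rect((5,80,80),(25,255,255),22,(360,180,470,320))
print('mat');rect((5,80,80),(25,255,255),3,(120,190,200,310))
for n,p,z in [('h l',(264,266),82),('h r',(309,271),82),('h l arm',(267,243),82),('h r arm',(309,247),82)]: print(n,onz(f,*p,z))
c=cv2.resize(im[160:320,110:370],None,fx=3,fy=3,interpolation=cv2.INTER_CUBIC); cv2.imwrite('pics/c0.png',c[:,:,::-1])
E
python3 m.py
```

```text
lid
((579.0414428710938, 9.961746215820312), (314.69171142578125, 174.44235229492188), 84.99541473388672) 8006.5
board
((489.8797607421875, -318.25213623046875), (302.7120666503906, 216.92820739746094), 1.9778693914413452) 8942.0
mat
((486.63458251953125, 351.61431884765625), (246.5968780517578, 155.75198364257812), 7.142157077789307) 5050.0
h l [443.37688328  75.39570657  82.        ]
h r [432.73727226 -38.09708069  82.        ]
h l arm [501.39201844  68.93087947  82.        ]
h r arm [492.99414548 -37.7175836   82.        ]
```

View pics/wrist0.png

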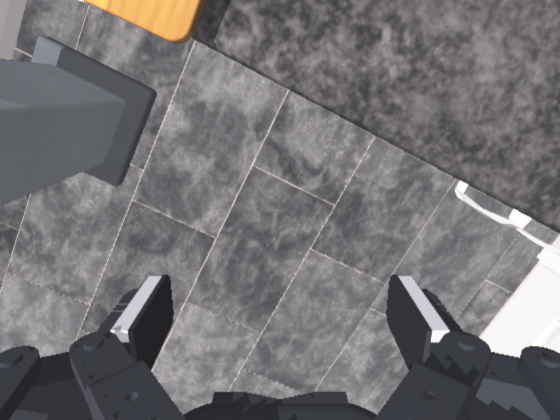

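View pics/c0.png

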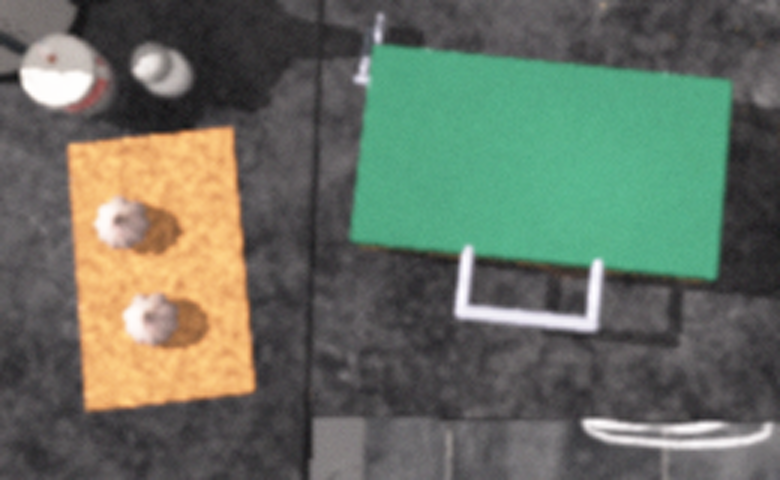

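```bash
cat >> h.py <<'E'
def pl(pos,yaw,tilt=None,base=None):
    "delta to reach pose with tool down"
    s=st(); R0=R.from_euler('xyz',s['tcp_rot']); p0=s['eef_pos']
    Rt=R.from_euler('xyz',[np.pi,0,yaw])
    if tilt is not None: Rt=R.from_rotvec(tilt)*Rt
    print('trans cm',np.round(R0.inv().apply(np.array(pos)-p0)/10,2),'rot',np.round((R0.inv()*Rt).as_rotvec(),3))
E
python3 - <<'E'
from h import *
f=load('top0')
h=onz(f,110+528.5/3,160+319/3,84); print(h)
for p in ((110+460/3,160+313/3),(110+597/3,160+325/3)): print(onz(f,*p,84))
g=[onz(f,110+122/3,160+222/3,28),onz(f,110+151/3,160+318/3,28)]; print(g)
print('salt/jam',onz(f,164,184,45),onz(f,132,186,42))
pl((440,21,320),1.4835)
E
```

```text
[443.43457631  19.56028128  84.        ]
[447.49402713  77.10308008  84.        ]
[439.38014254 -37.91140075  84.        ]
[array([523.48267113, 380.48296972,  28.        ]), array([439.38194679, 350.40792876,  28.        ])]
salt/jam [656.25076695 347.38562134  45.        ] [649.99902348 433.39654888  42.        ]
trans cm [ 40.24 -44.55   8.46] rot [-1.000e-03 -1.000e-03 -1.017e+00]
```

>>> step_arm --deltas '[{"translation":[40.3,-44.5,7.8],"rot":[0,0,-1.01]},{"translation":[40.3,-44.5,7.8],"rot":[0,0,-1.01]},{"translation":[40.3,-44.5,7.8],"rot":[0,0,-1.01]},{"translation":[40.3,-44.5,7.8],"rot":[0,0,-1.01]},{"translation":[40.3,-44.5,7.8],"rot":[0,0,-1.01]},{"translation":[40.3,-44.5,7.8],"rot":[0,0,-1.01]},{"translation":[40.3,-44.5,7.8],"rot":[0,0,-1.01]},{"translation":[40.3,-44.5,7.8],"rot":[0,0,-1.01]}]' --grip 135

```text
clock: 1.15
eef_pos: [413.3, -78.2, 340.2]
tcp_rot: [3.141, 0.0, 1.477]
contact_force: [0.9, -0.3, -0.1]
opening: 0.47
```

>>> step_arm --deltas '[{"translation":[0,0,0],"rot":[0,0,0]}]'

```text
clock: 1.27
eef_pos: [413.5, -76.5, 339.8]
tcp_rot: [-3.141, -0.001, 1.483]
contact_force: [-0.4, -0.3, 0.2]
opening: 0.476
```

Run:
```python
from h import *
pl((443.4,20.5,300),1.489)
```

```text
trans cm [9.93 2.13 3.98] rot [-0.001 -0.001 -0.006]
```

>>> step_arm --deltas '[{"translation":[9.9,2.1,3.9],"rot":[0,0,0]},{"translation":[9.9,2.1,3.9],"rot":[0,0,0]},{"translation":[9.9,2.1,3.9],"rot":[0,0,0]}]'

```text
clock: 1.65
eef_pos: [443.5, 17.5, 300.3]
tcp_rot: [-3.14, 0.0, 1.479]
contact_force: [-0.6, -0.0, 0.1]
opening: 0.473
```

Run:
```python
from h import *
f=grab('wrist','w1.png'); s=st(); print(s['eef_pos'])
# tool axis point at grasp plane
print(proj(f,s['eef_pos']+np.array([0,0,-218])))
for y in (-40,20,75): print(y,proj(f,[443.4+(y-20)*.082,y,82]))
```

```text
[443.28688724  16.44869152 300.7998428 ]
[280.66778764 240.97005487]
-40 [281.0987773  328.68114173]
20 [280.2882013  234.37071281]
75 [279.40449744 131.55186525]
```

View pics/w1.png

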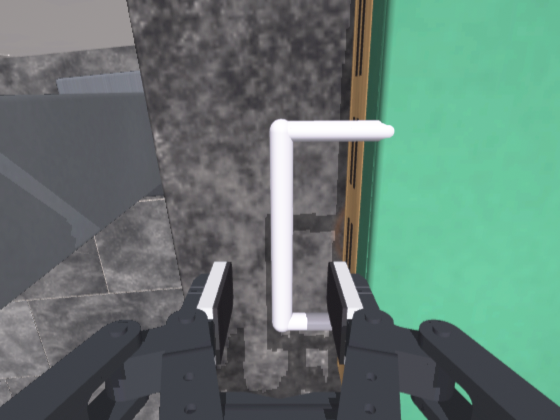

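>>> step_arm --deltas '[{"translation":[0.3,0,3.2],"rot":[0,0,0]},{"translation":[0.3,0,6.4],"rot":[0,0,0]},{"translation":[0.3,0,6.4],"rot":[0,0,0]}]'

```text
clock: 2.08
eef_pos: [442.6, 18.0, 236.3]
tcp_rot: [-3.138, 0.001, 1.475]
contact_force: [-0.0, -0.2, -1.0]
opening: 0.47
```

>>> step_arm --deltas '[{"translation":[0,0,0],"rot":[0,0,0]},{"translation":[0,0,0],"rot":[0,0,0]},{"translation":[0,0,0],"rot":[0,0,0]},{"translation":[0,0,0],"rot":[0,0,0]},{"translation":[0,0,0],"rot":[0,0,0]},{"translation":[0,0,0],"rot":[0,0,0]}]' --grip 255 --squeeze 30

```text
clock: 2.82
eef_pos: [444.1, 19.1, 238.6]
tcp_rot: [3.139, 0.001, 1.477]
contact_force: [-0.8, -6.4, 8.1]
opening: 0.122
```

Run:
```python
from h import *
f=grab('scene','s1.png'); s=st(); print(s['eef_pos'],s['tcp_rot'],s['contact_force'])
```

```text
[444.10036773  19.04264287 238.57750992] [3.13942482e+00 5.33338815e-04 1.47740891e+00] [-0.8534884  -5.27482414  8.53106356]
```

View pics/s1.png

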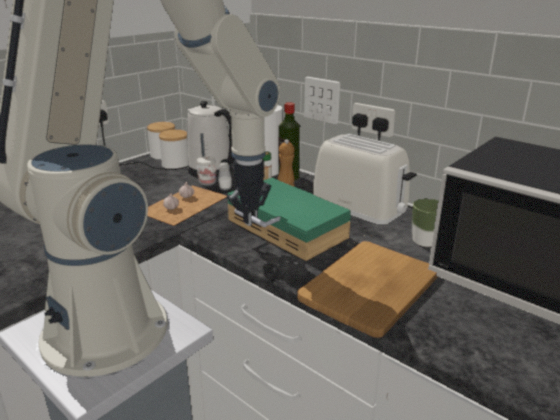

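Run:
```python
import numpy as np
def P(a): return np.array([-22.3*np.cos(a)+3.2*np.sin(a), -(22.3*np.sin(a)+3.2*np.cos(a))])
for s in (0,.4,.8,1.2):
    print(s,[np.round(P(min(s+.05*k,1.62))-P(s),2).tolist() for k in range(1,9)])
```

```text
0 [[0.19, -1.11], [0.43, -2.21], [0.73, -3.3], [1.08, -4.37], [1.48, -5.42], [1.94, -6.45], [2.45, -7.45], [3.01, -8.43]]
0.4 [[0.61, -0.95], [1.26, -1.87], [1.95, -2.75], [2.7, -3.6], [3.48, -4.41], [4.3, -5.18], [5.16, -5.91], [6.05, -6.6]]
0.8 [[0.93, -0.64], [1.89, -1.23], [2.87, -1.77], [3.88, -2.27], [4.92, -2.71], [5.98, -3.1], [7.05, -3.44], [8.14, -3.72]]
1.2 [[1.1, -0.23], [2.22, -0.4], [3.34, -0.52], [4.46, -0.58], [5.59, -0.58], [6.71, -0.53], [7.83, -0.42], [8.95, -0.25]]
```

>>> step_arm --deltas '[{"translation":[0,0.2,-1.1],"rot":[0,0,0]},{"translation":[0,0.4,-2.2],"rot":[0,0,0]},{"translation":[0,0.7,-3.3],"rot":[0,0,0]},{"translation":[0,1.1,-4.4],"rot":[0,0,0]},{"translation":[0,1.5,-5.4],"rot":[0,0,0]},{"translation":[0,1.9,-6.4],"rot":[0,0,0]},{"translation":[0,2.4,-7.4],"rot":[0,0,0]},{"translation":[0,3.0,-8.4],"rot":[0,0,0]}]'

```text
clock: 3.88
eef_pos: [472.8, 16.6, 321.6]
tcp_rot: [-3.139, 0.0, 1.477]
contact_force: [-4.5, -4.0, -1.3]
opening: 0.124
```

Run:
```python
from h import *
f=grab('scene','s2.png'); s=st(); print(s['eef_pos'],s['tcp_rot'],s['contact_force'],s['opening'])
```

```text
[473.4348179   16.52643077 322.67903583] [-3.13912731e+00  3.34527074e-04  1.47685643e+00] [-7.87964195 -4.65839338  2.7477725 ] 0.12591201622157405
```

View pics/s2.png

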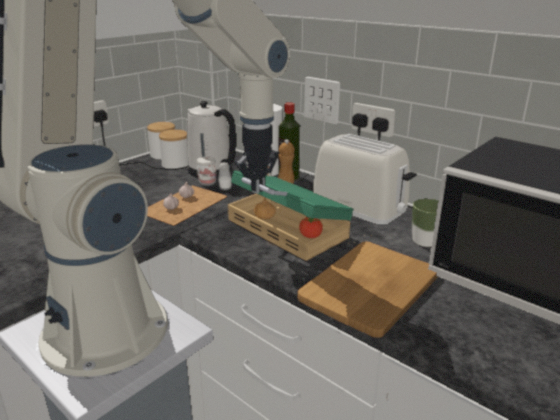

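Lid is about 0.4 rad up and held; an onion and a tomato (310,228) are visible inside. Continuing the arc.

>>> step_arm --deltas '[{"translation":[0,0.6,-0.9],"rot":[0,0,0]},{"translation":[0,1.3,-1.9],"rot":[0,0,0]},{"translation":[0,2.0,-2.8],"rot":[0,0,0]},{"translation":[0,2.7,-3.6],"rot":[0,0,0]},{"translation":[0,3.5,-4.4],"rot":[0,0,0]},{"translation":[0,4.3,-5.2],"rot":[0,0,0]},{"translation":[0,5.2,-5.9],"rot":[0,0,0]},{"translation":[0,6.1,-6.6],"rot":[0,0,0]}]'

```text
clock: 4.92
eef_pos: [532.1, 11.3, 388.7]
tcp_rot: [-3.134, -0.0, 1.477]
contact_force: [-20.1, 0.0, 23.8]
opening: 0.129
```

>>> step_arm --deltas '[{"translation":[0,0.9,-0.6],"rot":[0,0,0]},{"translation":[0,1.9,-1.2],"rot":[0,0,0]},{"translation":[0,2.9,-1.8],"rot":[0,0,0]},{"translation":[0,3.9,-2.3],"rot":[0,0,0]},{"translation":[0,4.9,-2.7],"rot":[0,0,0]},{"translation":[0,6.0,-3.1],"rot":[0,0,0]},{"translation":[0,7.1,-3.4],"rot":[0,0,0]},{"translation":[0,8.1,-3.7],"rot":[0,0,0]}]'

```text
clock: 5.92
eef_pos: [615.6, 3.8, 426.6]
tcp_rot: [3.139, -0.002, 1.477]
contact_force: [-1.2, 1.0, 7.4]
opening: 0.123
```

Run:
```python
from h import *
f=grab('scene','s3.png'); s=st(); print(s['eef_pos'],s['tcp_rot'],s['contact_force'],s['opening'])
```

```text
[616.66220207   3.73494792 426.90342366] [ 3.13767648e+00 -1.76998050e-03  1.47679136e+00] [-0.92278201 -0.5238525   9.62402399] 0.12186271604790343
```

View pics/s3.png

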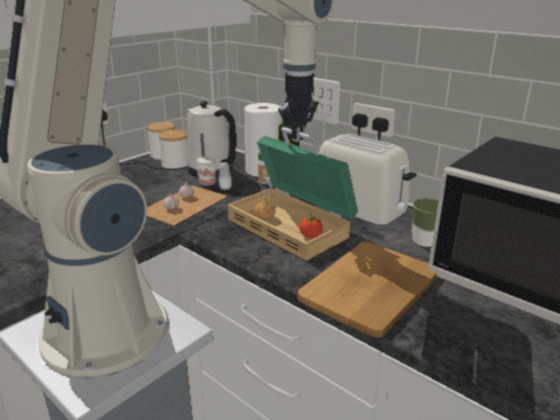

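>>> step_arm --deltas '[{"translation":[0,1.1,-0.2],"rot":[0,0,0]},{"translation":[0,2.2,-0.4],"rot":[0,0,0]},{"translation":[0,3.3,-0.5],"rot":[0,0,0]},{"translation":[0,4.5,-0.5],"rot":[0,0,0]},{"translation":[0,5.6,-0.5],"rot":[0,0,0]},{"translation":[0,6.7,-0.5],"rot":[0,0,0]},{"translation":[0,7.8,-0.4],"rot":[0,0,0]},{"translation":[0,8.9,-0.2],"rot":[0,0,0]}]'

```text
clock: 6.98
eef_pos: [704.5, -4.1, 426.9]
tcp_rot: [3.14, -0.002, 1.477]
contact_force: [1.4, 6.4, 5.1]
opening: 0.126
```

>>> step_arm --deltas '[{"translation":[0,0.2,0],"rot":[0,0,0]},{"translation":[0,0.4,0],"rot":[0,0,0]},{"translation":[0,0.4,0],"rot":[0,0,0]}]'

```text
clock: 7.35
eef_pos: [708.0, -4.4, 426.3]
tcp_rot: [3.141, -0.002, 1.477]
contact_force: [0.8, 7.2, 2.6]
opening: 0.125
```

Run:
```python
from h import *
f=grab('scene','s4.png'); s=st(); print(s['eef_pos'],s['tcp_rot'],s['contact_force'],s['opening'])
f=grab('top','t4.png')
```

```text
[708.00476733  -4.38312488 426.33365831] [ 3.14113268e+00 -2.20950407e-03  1.47716196e+00] [1.28275356 6.44815344 2.1847139 ] 0.1280811960678286
```

View pics/s4.png

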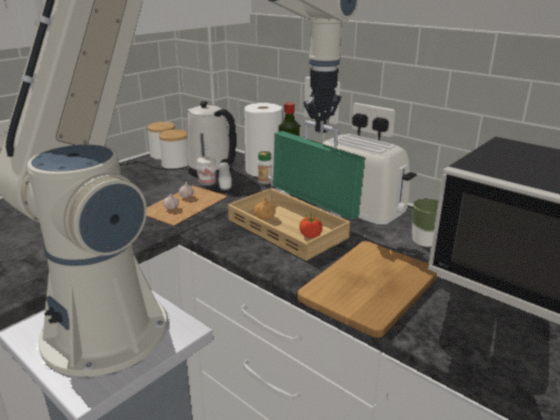

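View pics/t4.png

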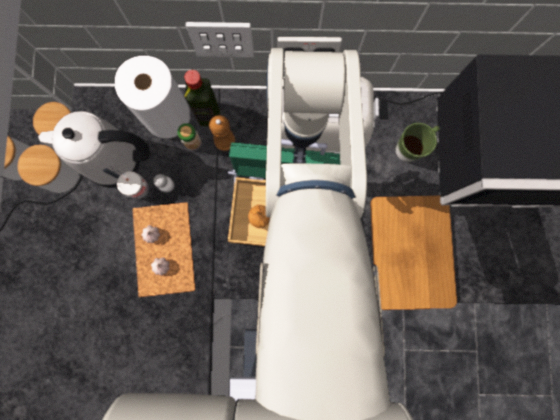

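>>> step_arm --deltas '[{"translation":[0,0.3,0],"rot":[0,0,0]},{"translation":[0,0.6,0],"rot":[0,0,0]},{"translation":[0,0.6,0],"rot":[0,0,0]}]'

```text
clock: 7.82
eef_pos: [711.0, -4.7, 426.2]
tcp_rot: [-3.131, -0.002, 1.477]
contact_force: [-20.2, 8.4, 13.6]
opening: 0.122
```

>>> step_arm --deltas '[{"translation":[0,-0.3,0],"rot":[0,0,0]},{"translation":[0,-0.3,0],"rot":[0,0,0]},{"translation":[0,-0.3,0],"rot":[0,0,0]},{"translation":[0,-0.3,0],"rot":[0,0,0]}]' --grip 150

```text
clock: 8.32
eef_pos: [710.6, -5.9, 426.1]
tcp_rot: [3.142, 0.0, 1.477]
contact_force: [-0.1, 1.1, 1.2]
opening: 0.415
```

>>> step_arm --deltas '[{"translation":[0,0,-3],"rot":[0,0,0]},{"translation":[0,0,-6],"rot":[0,0,0]},{"translation":[0,0,-6],"rot":[0,0,0]}]'

```text
clock: 8.7
eef_pos: [711.0, -5.8, 489.1]
tcp_rot: [3.137, -0.0, 1.477]
contact_force: [0.2, 0.2, -0.2]
opening: 0.415
```

Run:
```python
from h import *
f=grab('scene','s5.png'); s=st(); print(s['eef_pos'],s['tcp_rot'],s['contact_force'],s['opening'])
pl((480,250,480),1.489)
```

```text
[710.59504377  -5.81046886 487.15851637] [ 3.13950441e+00 -1.39843572e-04  1.47669007e+00] [-0.11437735  0.73672752 -0.72905608] 0.4139007073849123
trans cm [ 23.3  -25.36   0.67] rot [ 0.002 -0.    -0.012]
```

View pics/s5.png

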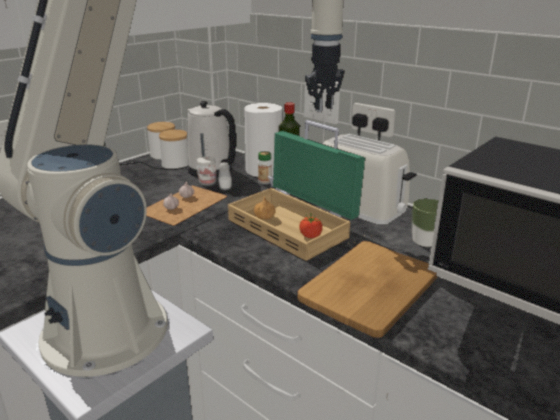

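>>> step_arm --deltas '[{"translation":[23,-25,0.5],"rot":[0,0,0]},{"translation":[23,-25,0.5],"rot":[0,0,0]},{"translation":[23,-25,0.5],"rot":[0,0,0]},{"translation":[23,-25,0.5],"rot":[0,0,0]},{"translation":[23,-25,0.5],"rot":[0,0,0]},{"translation":[23,-25,0.5],"rot":[0,0,0]}]' --grip 0

```text
clock: 9.5
eef_pos: [480.7, 248.4, 480.0]
tcp_rot: [-3.14, 0.001, 1.479]
contact_force: [-0.1, 0.3, 0.2]
opening: 1.0
```

Run:
```python
from h import *
f=grab('top','t6.png'); s=st(); print(s['eef_pos'],s['tcp_rot'])
cv2.imwrite('pics/c6.png',cv2.resize(f['image'][140:310,120:380],None,fx=3,fy=3,interpolation=cv2.INTER_CUBIC)[:,:,::-1])
f=grab('scene','s6.png');cv2.imwrite('pics/cs6.png',cv2.resize(f['image'][140:340,130:450],None,fx=2.4,fy=2.4,interpolation=cv2.INTER_CUBIC)[:,:,::-1])
```

```text
[479.69989993 249.51357166 479.96153592] [-3.13846011e+00 -2.36468689e-04  1.47898037e+00]
```

View pics/c6.png

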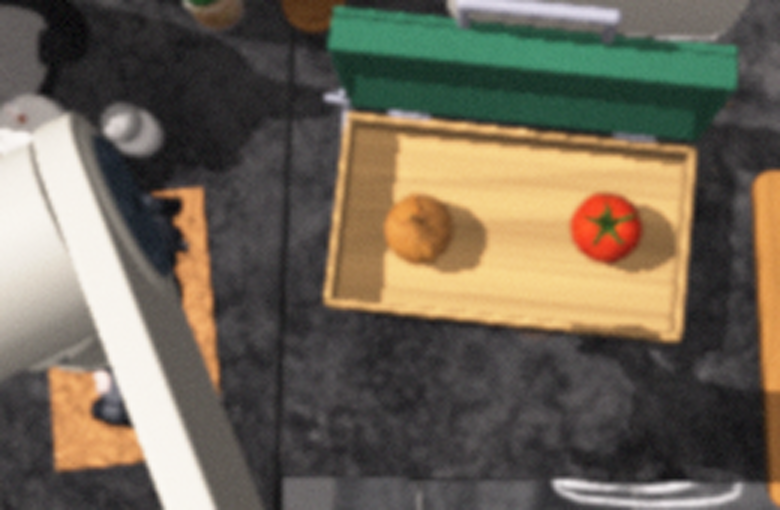

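View pics/cs6.png

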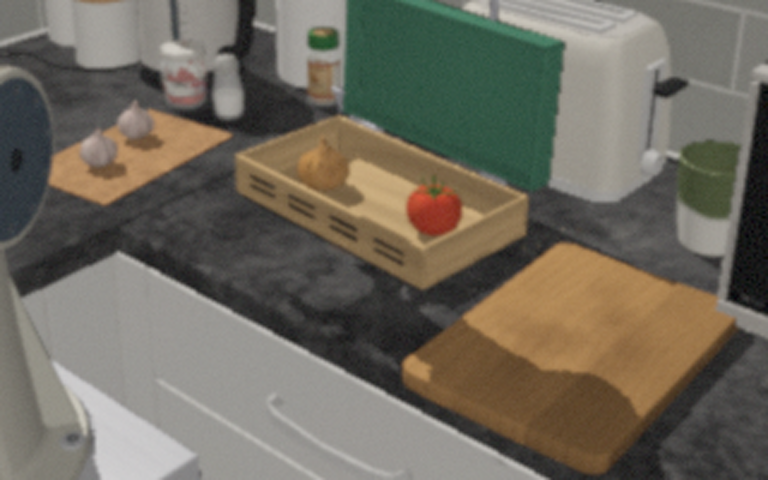

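```bash
cat > v.py <<'E'
from h import *
import sys
def find(fn,fs,verbose=1):
    out={}
    f=load(fn);g=load(fs)
    def blob(F,lo,hi,roi):
        hsv=cv2.cvtColor(F['image'],cv2.COLOR_RGB2HSV); m=cv2.inRange(hsv,np.array(lo),np.array(hi)); k=np.zeros_like(m); x0,y0,x1,y1=roi;k[y0:y1,x0:x1]=m[y0:y1,x0:x1]
        c=cv2.findContours(k,cv2.RETR_EXTERNAL,cv2.CHAIN_APPROX_NONE)[0]
        if not c: return None
        c=max(c,key=cv2.contourArea); (u,v),r=cv2.minEnclosingCircle(c); return (u,v),r,cv2.contourArea(c)
    return blob
E
python3 - <<'E'
from h import *; from v import find
blob=find('t6','s6')
f=load('t6');g=load('s6')
red=((0,170,90),(7,255,255)); on=((8,140,60),(18,255,235))
def bf(p):
    c,s=np.cos(-.085),np.sin(-.085); d=np.array(p[:2])-[579.5,9]; return np.round([c*d[0]+s*d[1],-s*d[0]+c*d[1]],1)
bt=blob(f,*red,(300,180,350,240)); bs=blob(g,*red,(290,200,340,250)); print(bt,bs)
p=onz(f,*bt[0],38); print(p,bf(p),tri(f,bt[0],g,bs[0]))
p=onz(f,259.3,216,38); print(p,bf(p)); 
s=(130+323/2.4,140+166/2.4); print(tri(f,(259.3,216),g,s))
E
```

```text
((321.8636474609375, 215.5), 11.413616180419922, 239.5) ((310.5, 226.40908813476562), 10.77292251586914, 262.0)
[579.30348388 -74.51534339  38.        ] [  6.9 -83.2] (array([579.91985318, -75.04524692,  33.64452398]), np.float64(0.2537190490360361))
[575.27338709  91.66937405  38.        ] [-11.2  82. ]
(array([576.41621861,  91.37396658,  32.61739679]), np.float64(1.4297672150189649))
```

Run:
```python
from h import *
pl((575.5,91.5,290),1.487)
```

```text
trans cm [-14.75  10.86  18.99] rot [-0.002  0.    -0.007]
```

>>> step_arm --deltas '[{"translation":[-14.8,10.9,19],"rot":[0,0,0]},{"translation":[-14.8,10.9,19],"rot":[0,0,0]},{"translation":[-14.8,10.9,19],"rot":[0,0,0]},{"translation":[-14.8,10.9,19],"rot":[0,0,0]},{"translation":[-14.8,10.9,19],"rot":[0,0,0]},{"translation":[-14.8,10.9,19],"rot":[0,0,0]},{"translation":[-14.8,10.9,19],"rot":[0,0,0]}]' --grip 15

```text
clock: 10.48
eef_pos: [577.9, 89.8, 292.4]
tcp_rot: [3.14, -0.001, 1.477]
contact_force: [0.4, 0.6, 0.7]
opening: 0.943
```

Run:
```python
from h import *
pl((575.5,91.5,188),1.487)
f=grab('wrist','w7.png')
```

```text
trans cm [ 0.14 -0.27 10.44] rot [ 0.001 -0.001 -0.01 ]
```

View pics/w7.png

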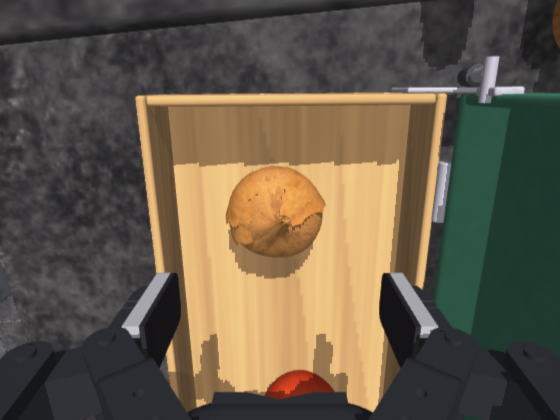

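Run:
```python
from h import *
f=load('w7'); print(onz(f,276,212,40))
```

```text
[576.00511642  94.12845425  40.        ]
```

Agrees within 3 mm. Descend and grip the onion.

>>> step_arm --deltas '[{"translation":[0.2,-0.2,5],"rot":[0,0,0]},{"translation":[0.2,-0.2,10.4],"rot":[0,0,0]},{"translation":[0.2,-0.2,10.4],"rot":[0,0,0]},{"translation":[0.2,-0.2,10.4],"rot":[0,0,0]}]'

```text
clock: 11.02
eef_pos: [576.8, 92.0, 189.4]
tcp_rot: [3.139, -0.001, 1.478]
contact_force: [0.3, -0.8, 0.6]
opening: 0.938
```

>>> step_arm --deltas '[{"translation":[0,0,0],"rot":[0,0,0]},{"translation":[0,0,0],"rot":[0,0,0]},{"translation":[0,0,0],"rot":[0,0,0]},{"translation":[0,0,0],"rot":[0,0,0]}]' --grip 255 --squeeze 25

```text
clock: 11.52
eef_pos: [577.0, 91.6, 190.3]
tcp_rot: [3.138, -0.001, 1.476]
contact_force: [-3.3, 1.1, 11.8]
opening: 0.71
```

>>> step_arm --deltas '[{"translation":[0,0,-3],"rot":[0,0,0]},{"translation":[0,0,-7],"rot":[0,0,0]},{"translation":[0,0,-12],"rot":[0,0,0]},{"translation":[0,0,-12],"rot":[0,0,0]}]'

```text
clock: 12.02
eef_pos: [577.6, 91.6, 313.0]
tcp_rot: [3.132, -0.002, 1.477]
contact_force: [0.4, 0.0, -0.6]
opening: 0.713
```

Run:
```python
from h import *
pl((545,-312,300),1.487)
f=grab('wrist','w8.png')
```

```text
trans cm [-40.49   0.54   1.21] rot [ 0.009 -0.002 -0.01 ]
```

View pics/w8.png

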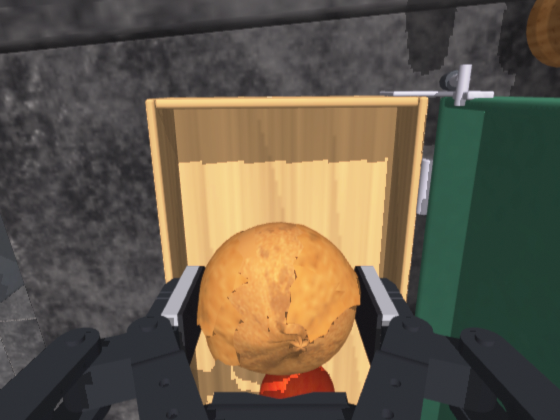

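>>> step_arm --deltas '[{"translation":[-5,0.1,0],"rot":[0,0,0]},{"translation":[-11,0.2,0],"rot":[0,0,0]},{"translation":[-17,0.3,0],"rot":[0,0,0]},{"translation":[-23,0.4,0],"rot":[0,0,0]},{"translation":[-29,0.5,0],"rot":[0,0,0]},{"translation":[-35,0.5,0],"rot":[0,0,0]},{"translation":[-40.5,0.5,0.5],"rot":[0,0,0]},{"translation":[-40.5,0.5,1.2],"rot":[0,0,0]}]'

```text
clock: 13.08
eef_pos: [541.9, -315.7, 294.5]
tcp_rot: [3.142, 0.001, 1.473]
contact_force: [-0.2, 0.5, -1.7]
opening: 0.709
```

Run:
```python
from h import *
pl((545,-312,213),1.487)
f=grab('scene','s8.png')
```

```text
trans cm [0.4  0.27 8.15] rot [ 0.     0.001 -0.014]
```

View pics/s8.png

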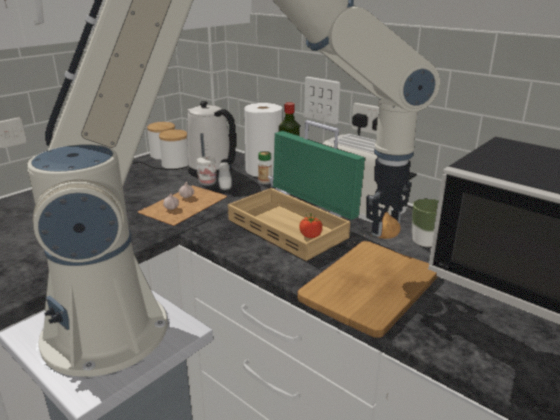

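>>> step_arm --deltas '[{"translation":[0.2,0.1,4],"rot":[0,0,0]},{"translation":[0.2,0.1,7],"rot":[0,0,0]},{"translation":[0.2,0.1,8.2],"rot":[0,0,0]},{"translation":[0.2,0.1,8.7],"rot":[0,0,0]},{"translation":[0.2,0.1,8.7],"rot":[0,0,0]}]'

```text
clock: 13.75
eef_pos: [544.4, -310.2, 208.8]
tcp_rot: [3.141, 0.0, 1.477]
contact_force: [-0.5, -0.6, -0.6]
opening: 0.711
```

>>> step_arm --deltas '[{"translation":[0,0,0],"rot":[0,0,0]},{"translation":[0,0,0],"rot":[0,0,0]},{"translation":[0,0,0],"rot":[0,0,0]},{"translation":[0,0,0],"rot":[0,0,0]}]' --grip 15

```text
clock: 14.25
eef_pos: [544.1, -310.5, 208.5]
tcp_rot: [3.141, 0.0, 1.477]
contact_force: [0.9, -0.7, 0.2]
opening: 0.941
```

>>> step_arm --deltas '[{"translation":[0,0,-4],"rot":[0,0,0]},{"translation":[0,0,-9],"rot":[0,0,0]},{"translation":[0,0,-9],"rot":[0,0,0]}]'

```text
clock: 14.62
eef_pos: [545.4, -311.3, 302.4]
tcp_rot: [3.135, 0.003, 1.477]
contact_force: [0.2, -0.2, 0.5]
opening: 0.938
```

Run:
```python
from h import *
pl((579.5,-75,290),1.487)
f=grab('scene','s9.png')
```

```text
trans cm [23.85  1.17  1.18] rot [ 0.007  0.003 -0.01 ]
```

View pics/s9.png

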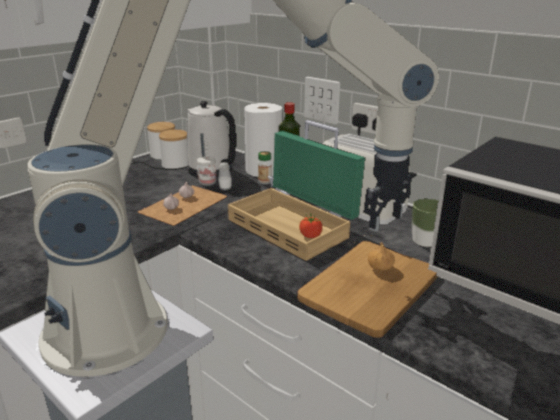

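>>> step_arm --deltas '[{"translation":[6,0.4,0],"rot":[0,0,0]},{"translation":[12,0.8,0],"rot":[0,0,0]},{"translation":[18,1.2,0],"rot":[0,0,0]},{"translation":[23.8,1.2,0],"rot":[0,0,0]},{"translation":[23.8,1.2,1],"rot":[0,0,0]},{"translation":[23.8,1.2,1.2],"rot":[0,0,0]}]'

```text
clock: 15.42
eef_pos: [577.7, -74.5, 284.5]
tcp_rot: [-3.139, 0.0, 1.478]
contact_force: [-0.6, -0.5, 0.5]
opening: 0.937
```

Run:
```python
from h import *
pl((579.5,-75,189),1.487)
f=grab('wrist','w9.png'); hsv=cv2.cvtColor(f['image'],cv2.COLOR_RGB2HSV)
m=cv2.inRange(hsv,np.array((0,150,90)),np.array((8,255,255)))
c=max(cv2.findContours(m,cv2.RETR_EXTERNAL,cv2.CHAIN_APPROX_NONE)[0],key=cv2.contourArea); e=cv2.minEnclosingCircle(c); print(e, onz(f,*e[0],40))
```

```text
trans cm [-0.03  0.21  9.55] rot [-0.003  0.    -0.009]
((282.4482116699219, 220.5621337890625), 50.984954833984375) [578.45416292 -73.55906112  40.        ]
```

View pics/w9.png

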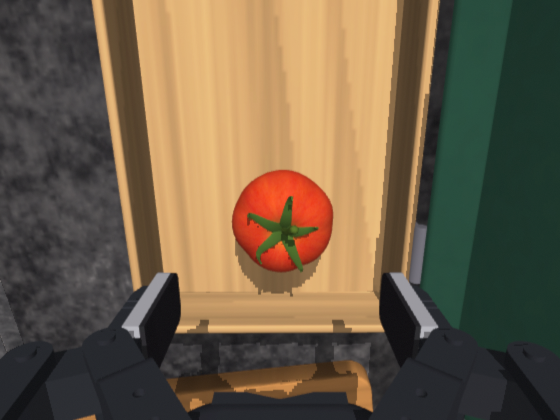

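>>> step_arm --deltas '[{"translation":[0,0.1,5],"rot":[0,0,0]},{"translation":[0,0.1,9.5],"rot":[0,0,0]},{"translation":[0,0.1,9.5],"rot":[0,0,0]},{"translation":[0,0.1,9.5],"rot":[0,0,0]}]'

```text
clock: 15.98
eef_pos: [579.9, -75.7, 192.4]
tcp_rot: [3.141, 0.0, 1.475]
contact_force: [-0.1, -0.6, 0.5]
opening: 0.944
```

>>> step_arm --deltas '[{"translation":[0,0,0],"rot":[0,0,0]},{"translation":[0,0,0],"rot":[0,0,0]},{"translation":[0,0,0],"rot":[0,0,0]},{"translation":[0,0,0],"rot":[0,0,0]}]' --grip 255

```text
clock: 16.48
eef_pos: [580.1, -75.1, 193.5]
tcp_rot: [3.138, 0.001, 1.477]
contact_force: [-1.6, -1.6, 8.3]
opening: 0.703
```

>>> step_arm --deltas '[{"translation":[0,0,-3],"rot":[0,0,0]},{"translation":[0,0,-7],"rot":[0,0,0]},{"translation":[0,0,-12],"rot":[0,0,0]},{"translation":[0,0,-12],"rot":[0,0,0]}]'

```text
clock: 16.98
eef_pos: [580.9, -74.9, 316.7]
tcp_rot: [3.132, 0.0, 1.477]
contact_force: [0.1, 0.0, -0.6]
opening: 0.703
```

Run:
```python
from h import *
pl((425,-312,300),1.487)
```

```text
trans cm [-25.07 -13.32   1.55] rot [ 0.009  0.    -0.01 ]
```

>>> step_arm --deltas '[{"translation":[-5,-2.5,0],"rot":[0,0,0]},{"translation":[-10,-5,0],"rot":[0,0,0]},{"translation":[-15,-8,0],"rot":[0,0,0]},{"translation":[-20,-11,0],"rot":[0,0,0]},{"translation":[-25,-13.3,1],"rot":[0,0,0]},{"translation":[-25,-13.3,1.5],"rot":[0,0,0]},{"translation":[-25,-13.3,1.5],"rot":[0,0,0]}]'

```text
clock: 17.85
eef_pos: [423.2, -310.9, 295.9]
tcp_rot: [-3.141, -0.001, 1.476]
contact_force: [-0.4, -0.1, -1.6]
opening: 0.706
```

Run:
```python
from h import *
pl((425,-312,211),1.487)
f=grab('scene','s10.png')
```

```text
trans cm [-0.1   0.2   8.49] rot [-0.001 -0.001 -0.011]
```

View pics/s10.png

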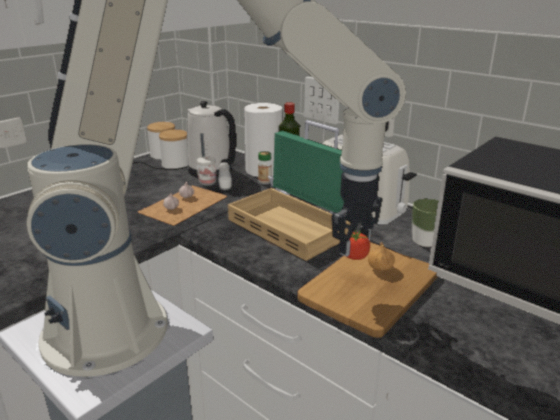

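>>> step_arm --deltas '[{"translation":[0,0.1,4],"rot":[0,0,0]},{"translation":[0,0.1,7],"rot":[0,0,0]},{"translation":[0,0.1,8.1],"rot":[0,0,0]},{"translation":[0,0.1,8.5],"rot":[0,0,0]},{"translation":[0,0.1,8.5],"rot":[0,0,0]}]'

```text
clock: 18.52
eef_pos: [425.0, -311.2, 211.9]
tcp_rot: [3.141, 0.0, 1.477]
contact_force: [-0.6, 0.0, -1.2]
opening: 0.706
```

>>> step_arm --deltas '[{"translation":[0,0,0],"rot":[0,0,0]},{"translation":[0,0,0],"rot":[0,0,0]},{"translation":[0,0,0],"rot":[0,0,0]},{"translation":[0,0,0],"rot":[0,0,0]}]' --grip 15

```text
clock: 19.02
eef_pos: [424.4, -311.3, 211.4]
tcp_rot: [3.141, 0.0, 1.477]
contact_force: [0.3, 0.4, 0.2]
opening: 0.937
```

>>> step_arm --deltas '[{"translation":[0,0,-4],"rot":[0,0,0]},{"translation":[0,0,-9],"rot":[0,0,0]},{"translation":[0,0,-12],"rot":[0,0,0]},{"translation":[0,0,-12],"rot":[0,0,0]}]'

```text
clock: 19.52
eef_pos: [425.1, -311.7, 333.7]
tcp_rot: [3.137, 0.002, 1.477]
contact_force: [0.1, 0.4, 0.1]
opening: 0.939
```

Run:
```python
from h import *
f=grab('top','t11.png')
cv2.imwrite('pics/c11.png',cv2.resize(f['image'][130:330,110:310],None,fx=2.8,fy=2.8,interpolation=cv2.INTER_CUBIC)[:,:,::-1])
f=grab('scene','s11.png')
cv2.imwrite('pics/cs11.png',cv2.resize(f['image'][140:340,130:450],None,fx=2.4,fy=2.4,interpolation=cv2.INTER_CUBIC)[:,:,::-1])
```

```text
(no output)
```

View pics/c11.png

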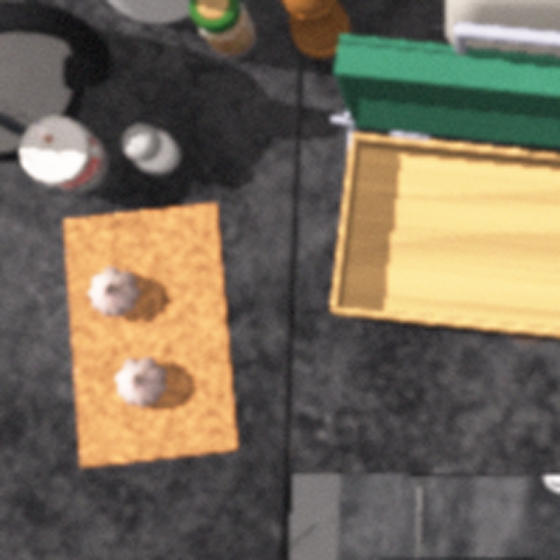

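View pics/cs11.png

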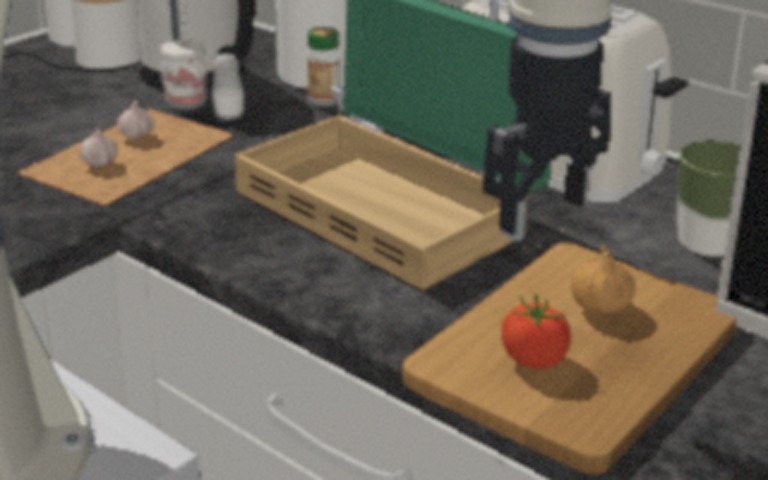

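Run:
```python
from h import *
f=load('t11');g=load('s11')
for a,b in (((150.7,233.9),(186.3,190.8)),((160.4,266.1),(170.8,202.9))):
    print(onz(f,*a,28),tri(f,a,g,b))
pl((440,350,330),1.487); pl((440,200,330),1.487)
```

```text
[523.75077716 380.40853917  28.        ] (array([524.07758506, 381.97377569,  22.62532556]), np.float64(0.1994959587788075))
[439.1232161  350.21862764  28.        ] (array([439.23903866, 352.29765487,  19.53197063]), np.float64(0.20547634057631115))
trans cm [65.97 -4.64  0.1 ] rot [-0.   -0.   -0.01]
trans cm [51.03 -3.23  0.09] rot [-0.   -0.   -0.01]
```

>>> step_arm --deltas '[{"translation":[6,-0.4,0],"rot":[0,0,0]},{"translation":[16,-1,0],"rot":[0,0,0]},{"translation":[32,-2,0],"rot":[0,0,0]},{"translation":[50,-3.5,0],"rot":[0,0,0]},{"translation":[66,-4.6,0],"rot":[0,0,0]},{"translation":[66,-4.6,0],"rot":[0,0,0]},{"translation":[66,-4.6,0],"rot":[0,0,0]},{"translation":[66,-4.6,0],"rot":[0,0,0]}]' --grip 60

```text
clock: 20.62
eef_pos: [436.2, 188.2, 329.8]
tcp_rot: [-3.14, 0.001, 1.477]
contact_force: [0.8, -0.7, 0.2]
opening: 0.762
```

>>> step_arm --deltas '[{"translation":[14,-1.2,0],"rot":[0,0,0]},{"translation":[14,-1.2,0],"rot":[0,0,0]},{"translation":[14,-1.2,0],"rot":[0,0,0]}]'

```text
clock: 21.0
eef_pos: [437.5, 329.7, 329.5]
tcp_rot: [-3.14, 0.001, 1.48]
contact_force: [0.3, -0.5, -0.2]
opening: 0.762
```

Run:
```python
from h import *
f=grab('wrist','w12.png'); pl((439,351,240),1.487)
for p in ((439,351,28),(524,381,28)): print(proj(f,p))
```

```text
trans cm [ 2.15 -0.05  8.96] rot [-0.002  0.001 -0.008]
[279.99353241 168.63510394]
[395.22245995 116.78206642]
```

View pics/w12.png

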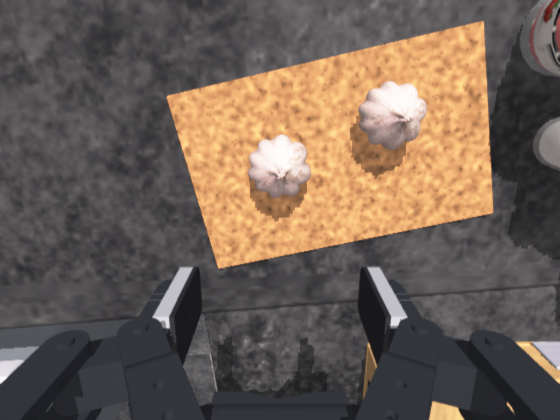

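>>> step_arm --deltas '[{"translation":[2.2,0,4],"rot":[0,0,0]},{"translation":[2.2,0,10],"rot":[0,0,0]},{"translation":[2.2,0,14.8],"rot":[0,0,0]},{"translation":[2.2,0,14.8],"rot":[0,0,0]},{"translation":[2.2,0,14.8],"rot":[0,0,0]}]'

```text
clock: 21.68
eef_pos: [440.8, 348.1, 184.2]
tcp_rot: [3.141, -0.0, 1.476]
contact_force: [-0.0, -0.1, 1.0]
opening: 0.764
```

>>> step_arm --deltas '[{"translation":[0,0,0],"rot":[0,0,0]},{"translation":[0,0,0],"rot":[0,0,0]},{"translation":[0,0,0],"rot":[0,0,0]},{"translation":[0,0,0],"rot":[0,0,0]}]' --grip 255

```text
clock: 22.18
eef_pos: [441.0, 349.0, 185.7]
tcp_rot: [3.139, -0.002, 1.477]
contact_force: [1.1, -1.8, 8.9]
opening: 0.531
```

>>> step_arm --deltas '[{"translation":[0,0,-3],"rot":[0,0,0]},{"translation":[0,0,-7],"rot":[0,0,0]},{"translation":[0,0,-12],"rot":[0,0,0]},{"translation":[0,0,-12],"rot":[0,0,0]}]'

```text
clock: 22.68
eef_pos: [441.5, 349.6, 308.8]
tcp_rot: [3.134, -0.007, 1.477]
contact_force: [-0.5, 0.1, -1.0]
opening: 0.53
```

Run:
```python
from h import *
f=grab('wrist','w13.png'); pl((583,-40,300),1.487)
```

```text
trans cm [-37.4   17.8    0.58] rot [ 0.005 -0.004 -0.01 ]
```

View pics/w13.png

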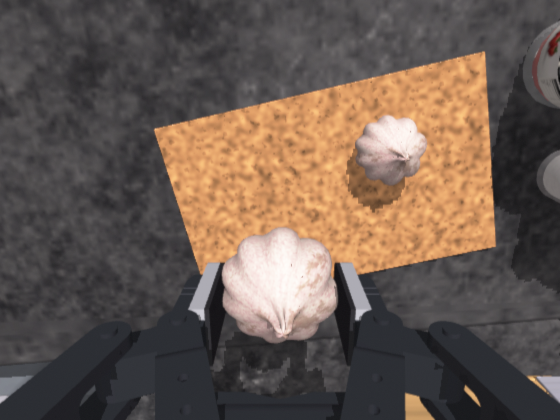

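>>> step_arm --deltas '[{"translation":[-5,2.4,0],"rot":[0,0,0]},{"translation":[-11,5.2,0],"rot":[0,0,0]},{"translation":[-17,8,0],"rot":[0,0,0]},{"translation":[-23,10.8,0],"rot":[0,0,0]},{"translation":[-29,13.6,0],"rot":[0,0,0]},{"translation":[-34,16,0],"rot":[0,0,0]},{"translation":[-37.4,17.8,0],"rot":[0,0,0]},{"translation":[-37.4,17.8,0],"rot":[0,0,0]}]'

```text
clock: 23.72
eef_pos: [582.8, -43.2, 302.6]
tcp_rot: [-3.141, 0.0, 1.473]
contact_force: [0.5, 0.8, 0.2]
opening: 0.528
```

Run:
```python
from h import *
pl((583,-40,190),1.487)
```

```text
trans cm [ 3.200e-01 -1.000e-02  1.126e+01] rot [-0.     0.    -0.014]
```

>>> step_arm --deltas '[{"translation":[0.2,0,5],"rot":[0,0,0]},{"translation":[0.2,0,9],"rot":[0,0,0]},{"translation":[0.2,0,10.8],"rot":[0,0,0]},{"translation":[0.2,0,11.2],"rot":[0,0,0]},{"translation":[0.2,0,11.2],"rot":[0,0,0]}]'

```text
clock: 24.35
eef_pos: [583.0, -38.1, 192.1]
tcp_rot: [3.141, -0.0, 1.477]
contact_force: [-0.4, -0.1, 0.2]
opening: 0.531
```

>>> step_arm --deltas '[{"translation":[0,0,0],"rot":[0,0,0]},{"translation":[0,0,0],"rot":[0,0,0]},{"translation":[0,0,0],"rot":[0,0,0]},{"translation":[0,0,0],"rot":[0,0,0]}]' --grip 60

```text
clock: 24.85
eef_pos: [582.6, -38.5, 191.5]
tcp_rot: [3.141, -0.0, 1.477]
contact_force: [0.2, -0.3, -0.2]
opening: 0.766
```

>>> step_arm --deltas '[{"translation":[0,0,-4],"rot":[0,0,0]},{"translation":[0,0,-9],"rot":[0,0,0]},{"translation":[0,0,-13],"rot":[0,0,0]},{"translation":[0,0,-13],"rot":[0,0,0]}]'

```text
clock: 25.35
eef_pos: [583.7, -38.5, 324.7]
tcp_rot: [3.135, -0.0, 1.477]
contact_force: [-0.4, -0.4, -0.9]
opening: 0.765
```

Run:
```python
from h import *
pl((520,355,310),1.487)
f=grab('top','t14.png')
cv2.imwrite('pics/c14.png',cv2.resize(f['image'][130:330,110:400],None,fx=2.7,fy=2.7,interpolation=cv2.INTER_CUBIC)[:,:,::-1])
```

```text
trans cm [ 38.58 -10.05   1.41] rot [ 0.006 -0.    -0.01 ]
```

View pics/c14.png

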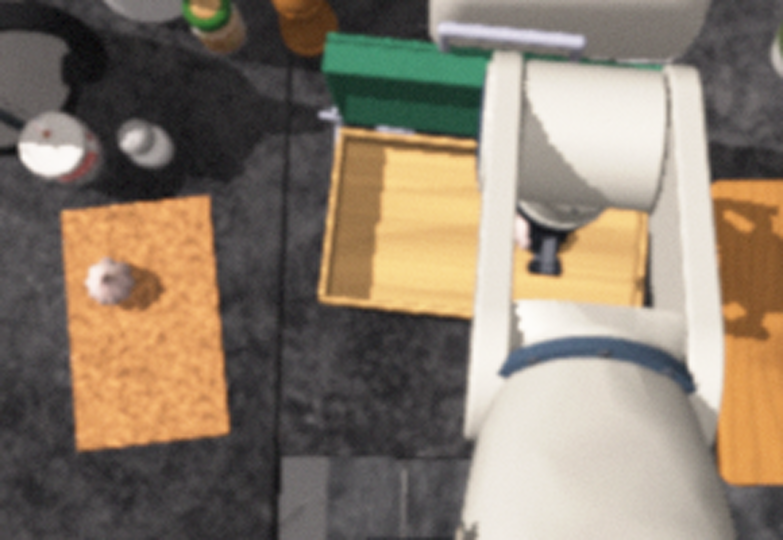

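>>> step_arm --deltas '[{"translation":[6,-1.6,0],"rot":[0,0,0]},{"translation":[14,-3.6,0],"rot":[0,0,0]},{"translation":[26,-7,0],"rot":[0,0,0]},{"translation":[38.6,-10,0],"rot":[0,0,0]},{"translation":[38.6,-10,1],"rot":[0,0,0]},{"translation":[38.6,-10,1],"rot":[0,0,0]},{"translation":[38.6,-10,1],"rot":[0,0,0]},{"translation":[38.6,-10,1],"rot":[0,0,0]}]'

```text
clock: 26.4
eef_pos: [518.4, 356.3, 309.6]
tcp_rot: [-3.14, 0.002, 1.479]
contact_force: [0.2, -0.0, 0.9]
opening: 0.765
```

Run:
```python
from h import *
f=grab('wrist','w15.png'); pl((524,382,183),1.487)
for p in ((524,382,28),): print(proj(f,p))
```

```text
trans cm [ 2.76  0.29 12.68] rot [-0.002  0.002 -0.009]
[285.47940306 167.41506868]
```

View pics/w15.png

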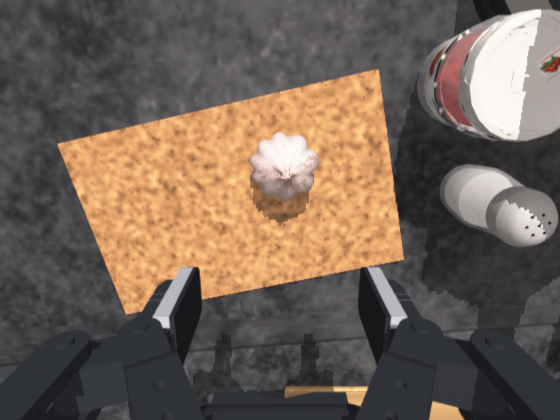

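>>> step_arm --deltas '[{"translation":[2.8,0.2,4],"rot":[0,0,0]},{"translation":[2.8,0.2,9],"rot":[0,0,0]},{"translation":[2.8,0.2,12.8],"rot":[0,0,0]},{"translation":[2.8,0.2,12.8],"rot":[0,0,0]},{"translation":[2.8,0.2,12.8],"rot":[0,0,0]}]'

```text
clock: 27.08
eef_pos: [524.7, 382.2, 184.5]
tcp_rot: [3.141, -0.001, 1.476]
contact_force: [0.0, 0.2, -0.0]
opening: 0.763
```

>>> step_arm --deltas '[{"translation":[0,0,0],"rot":[0,0,0]},{"translation":[0,0,0],"rot":[0,0,0]},{"translation":[0,0,0],"rot":[0,0,0]},{"translation":[0,0,0],"rot":[0,0,0]}]' --grip 255

```text
clock: 27.58
eef_pos: [524.7, 383.1, 185.7]
tcp_rot: [3.139, -0.002, 1.477]
contact_force: [-0.8, -2.8, 6.3]
opening: 0.532
```

>>> step_arm --deltas '[{"translation":[0,0,-3],"rot":[0,0,0]},{"translation":[0,0,-7],"rot":[0,0,0]},{"translation":[0,0,-12],"rot":[0,0,0]},{"translation":[0,0,-12],"rot":[0,0,0]}]'

```text
clock: 28.08
eef_pos: [525.3, 383.9, 309.3]
tcp_rot: [3.134, -0.006, 1.477]
contact_force: [-0.8, 0.1, -0.4]
opening: 0.536
```

Run:
```python
from h import *
f=grab('wrist','w16.png'); pl((576,70,300),1.487)
```

```text
trans cm [-30.72   8.07   0.59] rot [ 0.005 -0.004 -0.01 ]
```

View pics/w16.png

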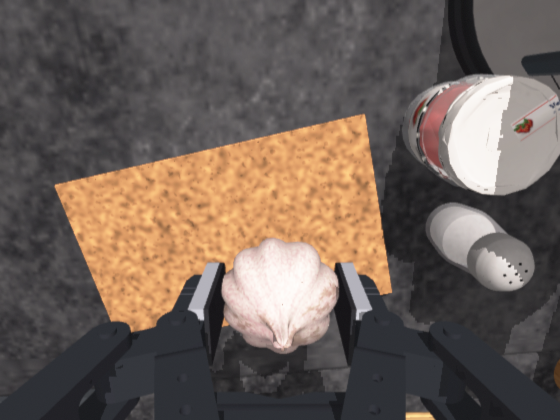

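>>> step_arm --deltas '[{"translation":[-5,1.3,0],"rot":[0,0,0]},{"translation":[-11,2.9,0],"rot":[0,0,0]},{"translation":[-17,4.5,0],"rot":[0,0,0]},{"translation":[-23,6.1,0],"rot":[0,0,0]},{"translation":[-28,7.4,0],"rot":[0,0,0]},{"translation":[-30.7,8.1,0],"rot":[0,0,0]},{"translation":[-30.7,8.1,0],"rot":[0,0,0]}]'

```text
clock: 29.0
eef_pos: [575.5, 67.8, 302.7]
tcp_rot: [-3.141, 0.0, 1.474]
contact_force: [0.3, 0.4, -0.3]
opening: 0.534
```

Run:
```python
from h import *
pl((576,70,190),1.487)
```

```text
trans cm [ 0.22  0.04 11.27] rot [-0.001  0.    -0.013]
```

>>> step_arm --deltas '[{"translation":[0.1,0,5],"rot":[0,0,0]},{"translation":[0.1,0,9],"rot":[0,0,0]},{"translation":[0.1,0,10.8],"rot":[0,0,0]},{"translation":[0.1,0,11.3],"rot":[0,0,0]},{"translation":[0.1,0,11.3],"rot":[0,0,0]}]'

```text
clock: 29.62
eef_pos: [576.2, 71.1, 191.0]
tcp_rot: [3.141, -0.0, 1.477]
contact_force: [0.4, -0.4, -0.2]
opening: 0.536
```

>>> step_arm --deltas '[{"translation":[0,0,0],"rot":[0,0,0]},{"translation":[0,0,0],"rot":[0,0,0]},{"translation":[0,0,0],"rot":[0,0,0]},{"translation":[0,0,0],"rot":[0,0,0]}]' --grip 60

```text
clock: 30.12
eef_pos: [575.8, 70.7, 190.5]
tcp_rot: [3.141, -0.0, 1.477]
contact_force: [0.3, 0.3, 0.5]
opening: 0.766
```

>>> step_arm --deltas '[{"translation":[0,0,-4],"rot":[0,0,0]},{"translation":[0,0,-10],"rot":[0,0,0]},{"translation":[0,0,-16],"rot":[0,0,0]},{"translation":[0,0,-22],"rot":[0,0,0]},{"translation":[0,0,-28],"rot":[0,0,0]},{"translation":[0,0,-30],"rot":[0,0,0]},{"translation":[0,0,-30],"rot":[0,0,0]}]'

```text
clock: 31.0
eef_pos: [575.9, 70.7, 492.0]
tcp_rot: [3.138, -0.001, 1.477]
contact_force: [-0.7, 0.4, -0.6]
opening: 0.764
```

Run:
```python
from h import *
pl((711,-5.8,490),1.477)
f=grab('wrist','w17.png')
f=grab('top','t17.png')
f=grab('scene','s17.png');cv2.imwrite('pics/cs17.png',cv2.resize(f['image'][140:340,130:450],None,fx=2.4,fy=2.4,interpolation=cv2.INTER_CUBIC)[:,:,::-1])
```

```text
trans cm [-6.35 14.17  0.24] rot [ 0.003 -0.001 -0.   ]
```

View pics/w17.png

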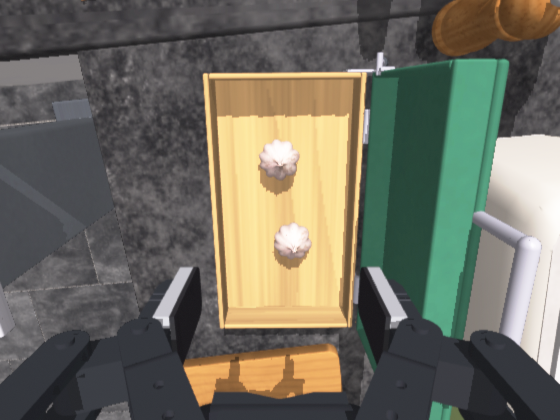

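View pics/t17.png

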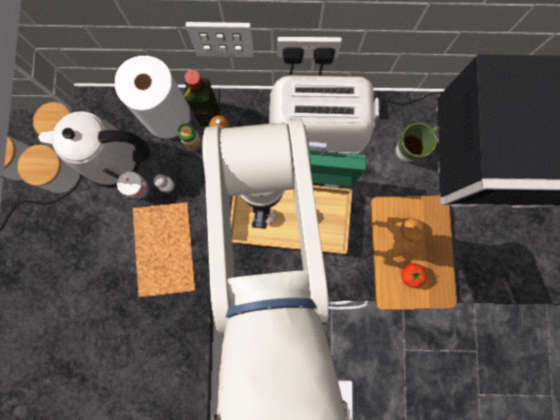

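View pics/cs17.png

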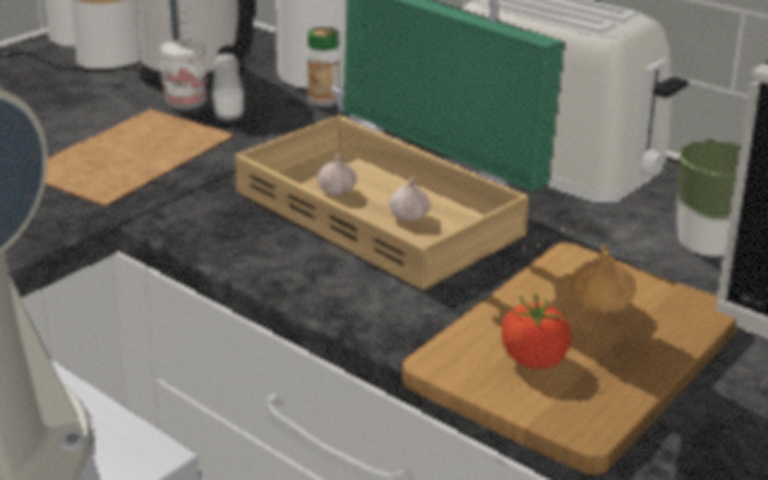

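>>> step_arm --deltas '[{"translation":[-4,6,0],"rot":[0,0,0]},{"translation":[-6.4,11,0],"rot":[0,0,0]},{"translation":[-6.4,14.1,0],"rot":[0,0,0]},{"translation":[-6.4,14.1,0],"rot":[0,0,0]},{"translation":[-6.4,14.1,0],"rot":[0,0,0]}]' --grip 140

```text
clock: 31.78
eef_pos: [709.6, -6.1, 488.4]
tcp_rot: [-3.138, 0.0, 1.477]
contact_force: [-1.1, -0.0, -0.7]
opening: 0.449
```

Run:
```python
from h import *
pl((710.5,-5.8,426.5),1.477)
f=grab('wrist','w18.png')
```

```text
trans cm [0.04 0.11 6.19] rot [-0.003  0.    -0.   ]
```

View pics/w18.png

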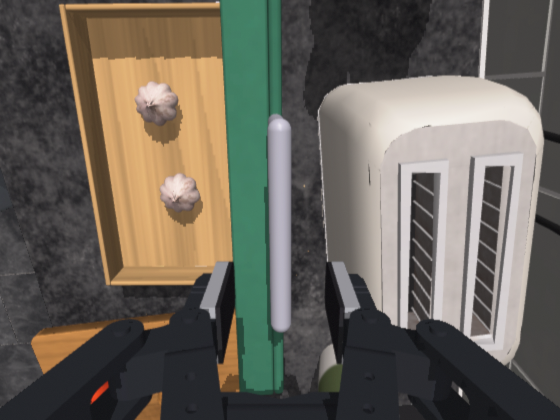

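>>> step_arm --deltas '[{"translation":[0,0.1,3],"rot":[0,0,0]},{"translation":[0,0.1,6.2],"rot":[0,0,0]},{"translation":[0,0.1,6.2],"rot":[0,0,0]}]'

```text
clock: 32.2
eef_pos: [709.6, -5.8, 425.9]
tcp_rot: [-3.136, 0.0, 1.477]
contact_force: [-0.2, 0.3, -0.2]
opening: 0.451
```

>>> step_arm --deltas '[{"translation":[0,0,0],"rot":[0,0,0]},{"translation":[0,0,0],"rot":[0,0,0]},{"translation":[0,0,0],"rot":[0,0,0]},{"translation":[0,0,0],"rot":[0,0,0]},{"translation":[0,0,0],"rot":[0,0,0]},{"translation":[0,0,0],"rot":[0,0,0]}]' --grip 255 --squeeze 30

```text
clock: 32.95
eef_pos: [709.7, -6.0, 430.1]
tcp_rot: [-3.139, -0.0, 1.477]
contact_force: [-10.6, 1.7, 5.1]
opening: 0.13
```

Run:
```python
import numpy as np
def P(a): return np.array([-22.3*np.cos(a)+3.2*np.sin(a), -(22.3*np.sin(a)+3.2*np.cos(a))])
for s in (1.62,1.22,.82,.42):
    print(s,[np.round(P(max(s-.05*k,0))-P(s),2).tolist() for k in range(1,10)])
```

```text
1.62 [[-1.11, -0.19], [-2.23, -0.32], [-3.35, -0.39], [-4.48, -0.41], [-5.6, -0.37], [-6.73, -0.28], [-7.84, -0.13], [-8.95, 0.07], [-10.05, 0.33]]
1.22 [[-1.1, 0.26], [-2.18, 0.58], [-3.24, 0.94], [-4.29, 1.36], [-5.31, 1.84], [-6.31, 2.36], [-7.28, 2.93], [-8.22, 3.55], [-9.12, 4.22]]
0.82 [[-0.91, 0.67], [-1.78, 1.38], [-2.62, 2.13], [-3.42, 2.93], [-4.17, 3.76], [-4.89, 4.63], [-5.56, 5.54], [-6.18, 6.47], [-6.76, 7.44]]
0.42 [[-0.58, 0.97], [-1.1, 1.96], [-1.58, 2.98], [-2.01, 4.03], [-2.38, 5.09], [-2.7, 6.17], [-2.96, 7.26], [-3.17, 8.37], [-3.24, 8.81]]
```

>>> step_arm --deltas '[{"translation":[0,-1.1,-0.2],"rot":[0,0,0]},{"translation":[0,-2.2,-0.3],"rot":[0,0,0]},{"translation":[0,-3.4,-0.4],"rot":[0,0,0]},{"translation":[0,-4.5,-0.4],"rot":[0,0,0]},{"translation":[0,-5.6,-0.4],"rot":[0,0,0]},{"translation":[0,-6.7,-0.3],"rot":[0,0,0]},{"translation":[0,-7.8,-0.1],"rot":[0,0,0]},{"translation":[0,-8.9,0.1],"rot":[0,0,0]}]'

```text
clock: 33.95
eef_pos: [621.7, 1.8, 428.2]
tcp_rot: [3.141, 0.001, 1.477]
contact_force: [0.3, -1.2, 6.1]
opening: 0.126
```

Run:
```python
from h import *
s=st(); print(s['eef_pos'],s['contact_force'],s['opening'])
f=grab('scene','s19.png')
```

```text
[621.71358851   1.79105593 428.1522927 ] [ 0.2594791  -1.21595096  6.09319612] 0.12635821792801438
```

View pics/s19.png

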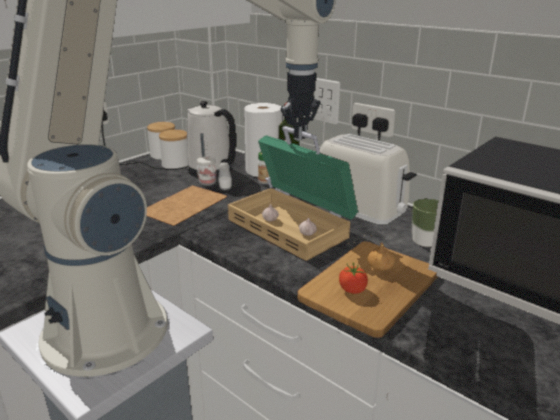

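Lid follows, held at about 1.2 rad. Continuing down.

>>> step_arm --deltas '[{"translation":[0,-1.1,0.3],"rot":[0,0,0]},{"translation":[0,-2.2,0.6],"rot":[0,0,0]},{"translation":[0,-3.2,0.9],"rot":[0,0,0]},{"translation":[0,-4.3,1.4],"rot":[0,0,0]},{"translation":[0,-5.3,1.8],"rot":[0,0,0]},{"translation":[0,-6.3,2.4],"rot":[0,0,0]},{"translation":[0,-7.3,2.9],"rot":[0,0,0]},{"translation":[0,-8.2,3.5],"rot":[0,0,0]}]'

```text
clock: 35.0
eef_pos: [539.6, 9.4, 391.6]
tcp_rot: [-3.14, 0.001, 1.477]
contact_force: [-1.8, -5.9, 2.8]
opening: 0.123
```

>>> step_arm --deltas '[{"translation":[0,-0.9,0.7],"rot":[0,0,0]},{"translation":[0,-1.8,1.4],"rot":[0,0,0]},{"translation":[0,-2.6,2.1],"rot":[0,0,0]},{"translation":[0,-3.4,2.9],"rot":[0,0,0]},{"translation":[0,-4.2,3.8],"rot":[0,0,0]},{"translation":[0,-4.9,4.6],"rot":[0,0,0]},{"translation":[0,-5.6,5.5],"rot":[0,0,0]},{"translation":[0,-6.2,6.5],"rot":[0,0,0]}]'

```text
clock: 36.0
eef_pos: [477.6, 15.2, 326.1]
tcp_rot: [-3.139, 0.001, 1.477]
contact_force: [-0.8, -5.0, -0.0]
opening: 0.126
```

Run:
```python
from h import *
s=st(); print(s['eef_pos'],s['contact_force'],s['opening'])
f=grab('scene','s20.png')
```

```text
[477.59934298  15.21305575 326.14224708] [-0.83765869 -4.99111969 -0.02692856] 0.12568036960027512
```

View pics/s20.png

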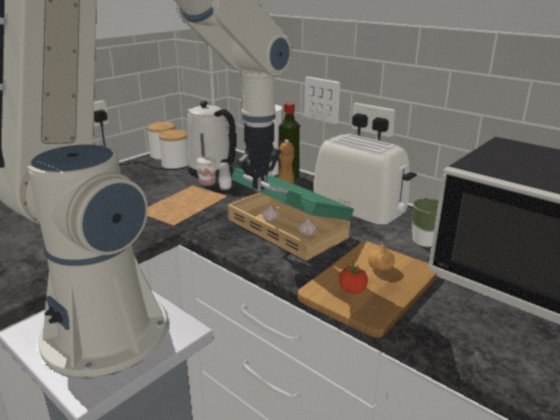

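>>> step_arm --deltas '[{"translation":[0,-0.6,1.0],"rot":[0,0,0]},{"translation":[0,-1.1,2.0],"rot":[0,0,0]},{"translation":[0,-1.6,3.0],"rot":[0,0,0]},{"translation":[0,-2.0,4.0],"rot":[0,0,0]},{"translation":[0,-2.4,5.1],"rot":[0,0,0]},{"translation":[0,-2.7,6.2],"rot":[0,0,0]},{"translation":[0,-3.0,7.3],"rot":[0,0,0]},{"translation":[0,-3.2,8.2],"rot":[0,0,0]}]'

```text
clock: 37.05
eef_pos: [446.0, 18.4, 244.3]
tcp_rot: [-3.139, 0.001, 1.477]
contact_force: [-1.3, -5.8, -1.4]
opening: 0.122
```

>>> step_arm --deltas '[{"translation":[0,0,0.3],"rot":[0,0,0]},{"translation":[0,0,0.6],"rot":[0,0,0]},{"translation":[0,0,0.6],"rot":[0,0,0]}]'

```text
clock: 37.42
eef_pos: [445.4, 18.5, 238.2]
tcp_rot: [-3.137, 0.001, 1.477]
contact_force: [-5.3, -3.1, -1.9]
opening: 0.128
```

>>> step_arm --deltas '[{"translation":[0,0,0.3],"rot":[0,0,0]},{"translation":[0,0,0.6],"rot":[0,0,0]},{"translation":[0,0,0.6],"rot":[0,0,0]}]'

```text
clock: 37.8
eef_pos: [445.3, 18.7, 233.9]
tcp_rot: [-3.136, 0.0, 1.476]
contact_force: [-12.7, -1.6, 29.0]
opening: 0.128
```

Run:
```python
from h import *
s=st(); print(s['eef_pos'],s['contact_force'],s['opening'])
f=grab('scene','s21.png')
cv2.imwrite('pics/cs21.png',cv2.resize(f['image'][140:340,130:450],None,fx=2.4,fy=2.4,interpolation=cv2.INTER_CUBIC)[:,:,::-1])
```

```text
[445.32134997  18.68265877 233.92074422] [-12.6983819   -1.57359387  29.00321417] 0.1284757713040593
```

View pics/cs21.png

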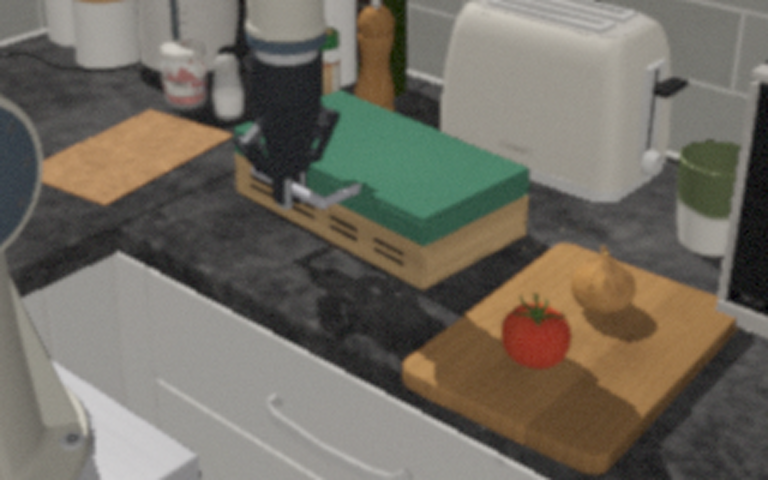

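>>> step_arm --deltas '[{"translation":[0,-0.1,-0.2],"rot":[0,0,0]},{"translation":[0,-0.1,-0.3],"rot":[0,0,0]},{"translation":[0,-0.1,-0.3],"rot":[0,0,0]},{"translation":[0,-0.1,-0.3],"rot":[0,0,0]},{"translation":[0,-0.1,-0.3],"rot":[0,0,0]}]' --grip 140

```text
clock: 38.48
eef_pos: [446.3, 18.6, 236.2]
tcp_rot: [-3.141, -0.0, 1.477]
contact_force: [0.2, 0.3, 0.0]
opening: 0.45
```

>>> step_arm --deltas '[{"translation":[0,0,-3],"rot":[0,0,0]},{"translation":[0,0,-8],"rot":[0,0,0]},{"translation":[0,0,-14],"rot":[0,0,0]},{"translation":[0,0,-20],"rot":[0,0,0]},{"translation":[0,0,-20],"rot":[0,0,0]}]'

```text
clock: 39.1
eef_pos: [447.5, 18.6, 440.8]
tcp_rot: [3.133, -0.001, 1.477]
contact_force: [-0.6, 0.4, -0.6]
opening: 0.453
```

>>> step_arm --deltas '[{"translation":[15,-4,0],"rot":[0,0,0]},{"translation":[15,-4,0],"rot":[0,0,0]},{"translation":[15,-4,0],"rot":[0,0,0]},{"translation":[15,-4,0],"rot":[0,0,0]},{"translation":[15,-4,0],"rot":[0,0,0]}]'

```text
clock: 39.72
eef_pos: [420.4, 171.3, 435.5]
tcp_rot: [-3.14, 0.001, 1.477]
contact_force: [-0.8, -0.2, 0.2]
opening: 0.452
```

Run:
```python
from h import *
s=st(); print(s['eef_pos'],s['contact_force'],s['opening'])
f=grab('scene','s22.png')
cv2.imwrite('pics/cs22.png',cv2.resize(f['image'][140:340,130:450],None,fx=2.4,fy=2.4,interpolation=cv2.INTER_CUBIC)[:,:,::-1])
f=grab('top','t22.png'); a=load('top0')
def grn(F):
    m=cv2.inRange(cv2.cvtColor(F['image'],cv2.COLOR_RGB2HSV),np.array((70,80,40)),np.array((90,255,255)));m[:150]=0;m[:,:220]=0;m[300:]=0;m[:,380:]=0
    c=max(cv2.findContours(m,cv2.RETR_EXTERNAL,cv2.CHAIN_APPROX_NONE)[0],key=cv2.contourArea); return cv2.minAreaRect(c)
print(grn(a),grn(f))
```

```text
[420.40826175 171.28869835 435.47391555] [-0.78672195 -0.15764851  0.15238389] 0.4517569352203181
((291.02215576171875, 213.40237426757812), (123.95417022705078, 67.71559143066406), 6.044092178344727) ((290.9068603515625, 213.3849334716797), (123.73741912841797, 67.57403564453125), 6.009005546569824)
```

View pics/t22.png

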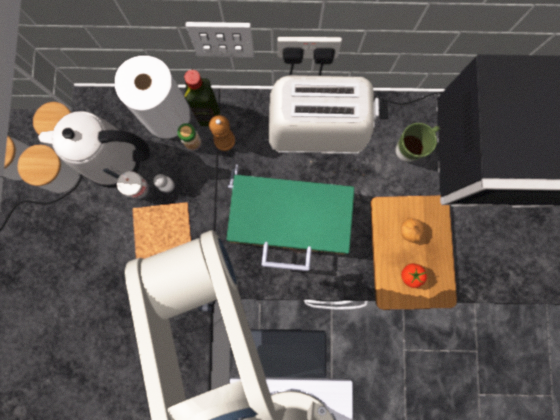

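View pics/cs22.png

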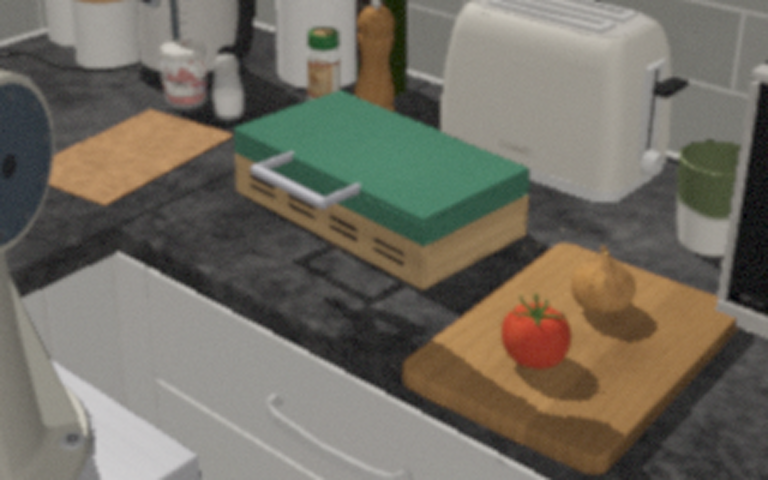

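The lid outline matches the initial shut outline to 0.2 px, the onion (411,230) and tomato (413,275) are on the board, and the arm is clear. Handing in.

```bash
python3 -c "
from rig import ticket; print(ticket.sign_off())"
```

```text
the job is handed in; nothing more can be done
None
```

The job is handed in at about 40 s of robot time, and no check failed. The hand-in gave no verdict.

- **Opening:** I raised the lid by its handle along its arc at about 0.4 rad/s and held it until it pressed on the stop (20 N felt). There was a brief 31 N force at the wrist partway up, well under the 120 N limit.
- **Vegetables and garlic:** The bin held an onion and a tomato, no lemon; both went onto the big board. Both garlic bulbs from the cork mat went into the bin, and neither had been knocked aside before I picked it up.
- **Closing:** I lowered the lid the same way, still holding the handle, until it pressed on the shut stop (29 N felt), then let go.

**Last checks:**
- **Lid:** The lid's outline in the top camera matches its shut outline from the start to within 0.2 pixels.
- **Food:** The onion and tomato stand well inside the board. Both bulbs were seen standing in the bin before and while the lid came down.
- **Salt shaker and jam jar:** They looked upright and in their starting places.
- **Arm:** It was clear of everything, with no contact force.

I watched the lid speed only through the commanded arc and the camera pictures, because the lid angle itself is not reported.

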